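Latch the gate of the reject pen

TASK

The gate of the small reject pen stands ajar. Take the red latch bar by its upright black knob, lift it over the yellow striker pin, swing the gate shut and press it gently against the rubber spring buffer, then lower the bar fully into the catch behind the pin and let go, so that the gate stays latched. Do not ram the catch, and leave everything else standing where it is.

Things in the scene. Friction and masses are not known exactly. Their poses are not given: they have to be found in the camera images.
- pen: Fixed reject pen: grey base plate 200 x 250 x 8 mm, clear walls 118 mm high at the back and sides, the gate in front. Origin: centre of the base's underside. x: from the gate into the pen (closing direction of the shut gate), y: towards the hinge side, z up. It carries the catch on its front -y post: yellow striker pin in front, slot, black rubber buffer behind.
- striker_nominal (a point): Rearmost point, at its top, of the yellow striker pin as drawn, at (-108, -95, 130) mm in the pen's frame. The pin is upright and round, 10 mm thick. The whole catch was set by hand on slotted holes: the real pin and buffer stand up to 15 mm off, either way along the pen's x, and are not measured; find them by feel. Axes as the pen's.
- buffer_nominal (a point): Face of the spring buffer (upright round rubber bar, 8 mm thick) as drawn, 6.5 mm behind the pin's rear (really off by the same shift), z 111 to 173 mm. Pushes back 0.4 N at touch plus 3.2 N per mm, travel 14 mm. The bar (8 mm thick) clears the pin only when it is pressed in 1.5 mm: 5 N here, 6 N at the knob. Over 16 N between bar and catch is ramming; 9 to 13 N at the knob is right.
- hinge_post: Fixed steel post 14 mm thick, 140 mm high, at (-90, 105) mm in the pen's frame, axes as the pen's. Origin: on the gate's vertical hinge axis at bench height. It carries the gate and, on it, the latch bar.
- gate (a joint): Hinge of the gate (aluminium frame, clear pane, 180 mm wide, 14 mm thick, 19 to 111 mm high). rad; 0: shut, along the pen's -y from the post; positive: open towards the robot; inwards to -0.14. At q a point r along the gate is at (-r sin q, -r cos q) from the post. Latched it rests within 0.08 either side of 0, as the catch was set. Damped, slight friction; stays where left.
- latch_bar (a joint): Pivot of the red bar (8 mm thick, 16 mm high) on the gate, 25 mm from the hinge axis; the bar runs on along the gate to a tip 187 mm past the pivot, 14 mm in front (robot side) of the gate's centre plane, centre line 125 mm high when down. rad; 0: down, on its stop; positive: tip raised, up to 0.3. Falls by its weight. Clears the pin above 0.085 (knob up 12 mm) and still meets the buffer at 0.25.
- knob (a point): Centre of the upright round black knob, 26 mm across and 42 mm high, on a 10 mm stem on the latch bar, 135 mm from the bar's pivot (160 mm from the hinge axis) and 48 mm above the bar's centre line: 173 mm above the bench when the bar is down. Grip from above, fingers in front of and behind it, and tilt with the bar as it rises.
- small_cylinder: Silver pneumatic cylinder with rod, 53 x 52 x 106 mm, standing in the pen. Origin: centre of its underside.
- cylinder_body: White cylinder body, 60 x 60 x 58 mm, standing in the pen. Origin: centre of its underside.
- brass_bin: Yellow parts bin, 154 x 114 x 49 mm, at the right front. Origin: centre of its underside.
- grease_pot: White pot with red lid, 69 mm across, 54 mm high, right front. Origin: centre of its underside.
- oil_bottle: White oiler bottle with yellow spout, 51 x 50 x 152 mm, right of the pen, before the big tray. Origin: centre of its underside.
- spanner: Steel open-end spanner, 191 x 36 x 6 mm, lying at the right front. Origin: its middle, underside.
- tape: Black roll of tape, 58 mm across, 19 mm high, at the bench's left front edge. Origin: centre of its underside.
- end_cap: Silver machined end cap, 56 x 56 x 18 mm, at the right edge of the bench. Origin: centre of its underside.

How it is judged:
By the outcome, as a careful person would: the job done as asked, in the order asked, and still so for the second after the job is handed in, with the robot touching nothing.
It also fails if it takes over 40 s, if anything falls off the work surface, if the arm or the gripper's body presses on something with over 40 N, if the wrist force passes 120 N, or if a joint passes its speed limit or range.

ROBOT

A 6-joint arm with a two-finger parallel gripper is mounted at the origin on a cart in front of the work surface, level with it; the furniture and walls round the work are solid. World frame = base frame: x ahead of the robot, y to its left, z up, the work surface at z = 0. Lengths are in m, angles in degrees, forces in N, time in s.
With the tool pointing down it reaches from about 0.35 to 0.925 m from the base axis. Payload 6.4 kg.
Tool frame: the origin (TCP) lies midway between the tips of the shut fingers; the grasp point (between the pads) lies 19 mm behind it (hold_point_z is the distance from the TCP to the grasp point, in m); y points along the fingers, z is the direction in which the jaws open and shut, and the axes are right-handed (so a half turn about y gives the same grasp; the last joint's range is limited). The gripper opens to 85 mm and grips with 20 to 120 N. Pads are 22 mm wide; open, the fingers measure 114 mm over their backs; the gripper's body (76 mm by 85 mm) begins 54 mm behind the grasp point. The pads swing forward as they close: fully open they stand 13 mm farther back than shut.
Start: joints at [61.874, 14.043, 89.255, -0, 76.702, -9.975], TCP at [0.202, 0.618, 0.231] pointing down, gripper open.
Joint ranges: [-179.41, 179.41], [-58.25, 129.5], [7.25, 145.43], [-54.29, 234.29], [11.92, 165.04], [-157.13, 157.13]. Speed limits (degrees/s): [147.25, 147.25, 180, 180, 180, 180].

INTERFACE

Orientations are given as [roll, pitch, yaw] about the fixed x, y, z axes, in that order (R = Rz(yaw) Ry(pitch) Rx(roll)).
In Python, from bench import get_obs, grab_frame, camera_params, close_job, hold_point_z gives the robot as it stands.
- The arm moves only by the tool move_arm, never from a script. Its argument "plan" is one flat list of numbers, 4 for each row, row after row: the shift along the tool's x, y, z in m, then the turn about the tool's y in degrees. In form: [x, y, z, twist, x, y, z, twist, ...]. A call has 1 to 20 rows; each row shifts and turns the commanded pose from where the row before left it, along the tool's axes as they then stand; what a row does not reach is not made up. A row lasts 1/12 s, in which the tool goes at most 41.7 mm and 7.16 degrees, less where a joint would pass 70% of its speed; a pose out of reach is approached as far as the arm can. A call is refused whole if a number of a shift passes 0.0417 or a number of a turn 7.16, either way. A call with a gripper value outside its range is refused whole. "fingers" is the opening, from -1 (shut) to 1 (fully open), set as the call begins (left out, the last holds). The fingers move at their own pace and stop on an object; "newtons" is the grip in N (left out, the last holds). Time passes only in rows, so rows that do not move let the fingers close. It gives the time, the measured TCP pose, the force and the opening at its end, in the units of the state.
- get_obs(): the state, without advancing time (a new reading comes with each control period).
- grab_frame(name): name is "scene" or "top" or "wrist"; returns (picture, depth): 420x560x3 uint8, red, green, blue; 420x560 float32, m along the optical axis (not along the pixel's ray), 0 where there is no reading.
- camera_params(name): a dict with "K" (3x3 intrinsics, pixels), "extrinsics" (4x4, takes a point from camera to world coordinates). Camera axes: x right, y up, looking along -z (the intrinsics and any distortion apply to the point x, -y, -z); pixel columns grow to the right and rows downward; lengths in m; the calibration is good to about 2 mm. A picture is of the moment at which its call begins: read the wrist's pose just before it. camera_params takes no time and is no camera call; for the wrist camera it gives the pose at the moment of the call.
- close_job(): hands the job in, once; it reports no verdict.
The state is a dict: "time": time; "joint_pos": joint angles; "joint_vel": joint speeds; "tau": joint torques, N m; "tcp_pos": TCP position; "ee_rot": TCP orientation; "force": force on the tool from outside, world axes, zero at the start; "torque": the same for the moment, N m; "finger_gap": finger opening in m.
Only numpy, scipy, OpenCV 4.12 (cv2) and the standard library are available. Lean on these libraries where they do the work, as an engineer would, in place of code of your own. Each camera call takes 0.05 s, during which the arm holds its last target.

## Working session

There is one attempt and no reset: what is moved stays moved. The work goes in short steps, Python scripts to look and compute and a tool call to move; the robot and the scene stay as the last step left them, time stands still between calls to the robot, and variables do not carry over. Pictures are saved under pics/ and viewed, and the job is handed in when it is done.

Besides the shell and the picture viewer there is one more tool, called as name(argument=value, ...) on one line, values as JSON. move_arm: Moves the arm, as the interface text tells. Its arguments: {"type":"object","properties":{"plan":{"type":"array"},"fingers":{"type":"number"},"newtons":{"type":"number"}},"required":["plan"]}

```bash
ls; mkdir -p pics; python3 - <<'E'
from bench import *
import cv2,numpy as np
print(get_obs(),hold_point_z)
for n in("scene","top","wrist"):
    c=camera_params(n);print(n,np.round(c["K"],1).tolist(),np.round(c["extrinsics"],3).tolist(),[k for k in c])
    p,d=grab_frame(n);cv2.imwrite(f"pics/{n}0.png",p[:,:,::-1]);np.save(f"pics/{n}0.npy",d)
E
```

```text
pics
{'time': 0.0, 'joint_pos': array([ 6.18730768e+01,  1.40852264e+01,  8.93251276e+01,  3.22803960e-04,
        7.67003464e+01, -9.97491544e+00]), 'joint_vel': array([0.04349724, 0.0160527 , 0.10841229, 0.00526424, 0.01813862,
       0.05289419]), 'tau': array([ 7.16850918e-04, -4.29521585e+01, -3.26126325e+01, -1.53369715e-04,
        5.38422333e-03,  2.15996454e-05]), 'tcp_pos': array([0.20222578, 0.61715986, 0.23016592]), 'ee_rot': array([-9.01089726e+01,  1.94844326e-02, -1.81521008e+01]), 'force': array([-0.03552477, -0.02722995, -0.24321775]), 'torque': array([-0.0073677 , -0.04242264,  0.02641195]), 'finger_gap': 0.08515717613697305} 0.0187
scene [[461.6, 0.0, 286.9], [0.0, 461.6, 212.6], [0.0, 0.0, 1.0]] [[-0.939, -0.195, 0.284, 0.954], [0.343, -0.465, 0.816, 1.09], [-0.027, 0.864, 0.504, 0.781], [0.0, 0.0, 0.0, 1.0]] ['K', 'extrinsics']
top [[417.7, 0.0, 287.2], [0.0, 417.7, 219.4], [0.0, 0.0, 1.0]] [[-0.017, 0.989, -0.149, 0.41], [-1.0, -0.014, 0.019, 0.042], [0.017, 0.149, 0.989, 1.278], [0.0, 0.0, 0.0, 1.0]] ['K', 'extrinsics']
wrist [[309.4, 0.0, 276.7], [0.0, 309.4, 212.1], [0.0, 0.0, 1.0]] [[0.311, -0.902, -0.299, 0.127], [0.95, 0.294, 0.101, 0.643], [-0.003, -0.315, 0.949, 0.373], [0.0, 0.0, 0.0, 1.0]] ['K', 'extrinsics']
```

View pics/top0.png

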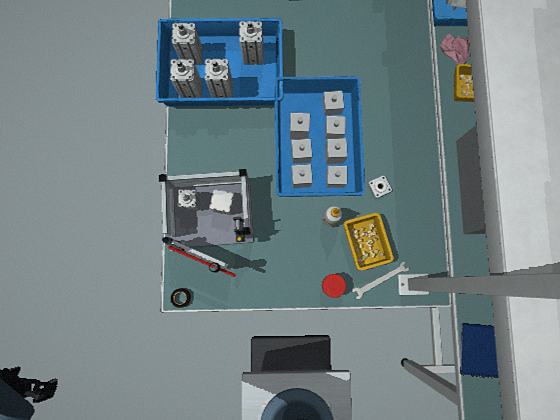

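View pics/scene0.png

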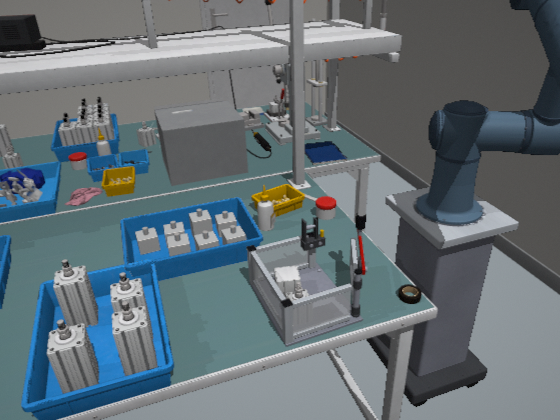

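View pics/wrist0.png

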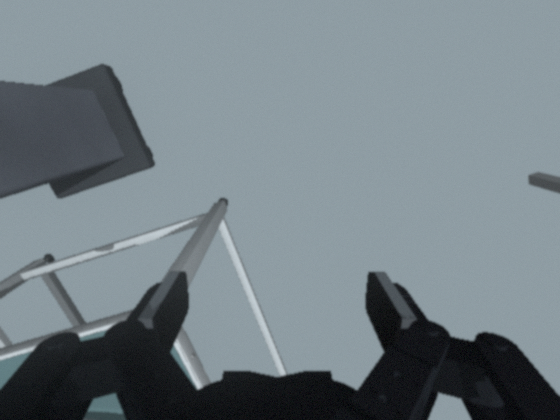

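```bash
python3 - <<'E'
import cv2
a=cv2.imread("pics/top0.png")[160:310,150:280];cv2.imwrite("pics/t1.png",cv2.resize(a,None,fx=4.0,fy=4.0,interpolation=cv2.INTER_CUBIC)[:600])
a=cv2.imread("pics/scene0.png")[200:350,230:430];cv2.imwrite("pics/s1.png",cv2.resize(a,None,fx=4,fy=4,interpolation=cv2.INTER_CUBIC))
E
```

```text
(no output)
```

View pics/t1.png

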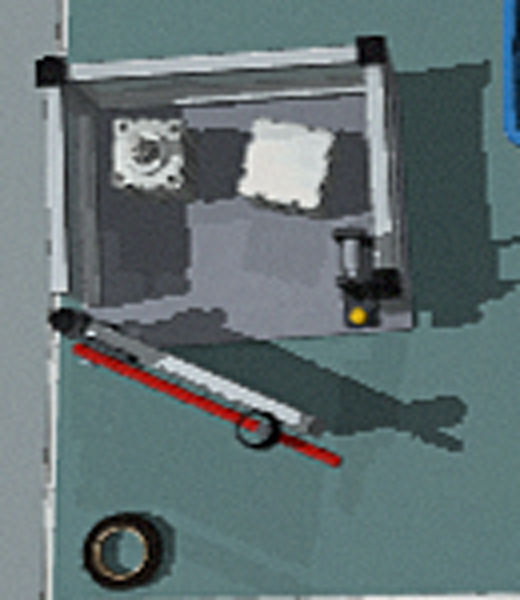

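View pics/s1.png

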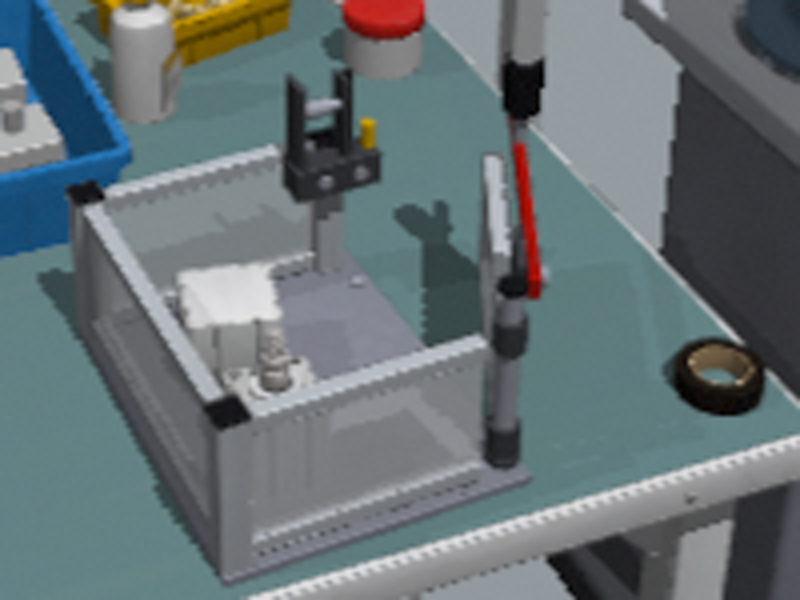

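```bash
cat >h.py <<'E'
import numpy as np,json
from bench import *
def ray(c,u,v):
    K=c["K"];E=np.array(c["extrinsics"])
    d=E[:3,:3]@np.array([(u-K[0][2])/K[0][0],-(v-K[1][2])/K[1][1],-1]);return E[:3,3],d
def atz(c,u,v,z):
    o,d=ray(c,u,v);return o+d*(z-o[2])/d[2]
def tri(*l):
    A=np.zeros((3,3));b=np.zeros(3);
    for c,u,v in l:
        o,d=ray(c,u,v);d=d/np.linalg.norm(d);P=np.eye(3)-np.outer(d,d);A+=P;b+=P@o
    p=np.linalg.solve(A,b)
    return p,[np.linalg.norm((np.eye(3)-np.outer(d,d)/(d@d))@(p-o))*1000 for o,d in (ray(*x) for x in l)]
def proj(c,p):
    E=np.array(c["extrinsics"]);K=c["K"];q=E[:3,:3].T@(np.array(p)-E[:3,3]);return K[0][0]*q[0]/-q[2]+K[0][2],K[1][1]*q[1]/q[2]*1+K[1][2]
E
python3 - <<'E'
from h import *
t=camera_params("top");s=camera_params("scene")
T=lambda x,y:(t,150+x/4-.4,160+y/4-.4)
S=lambda x,y:(s,230+x/4-.4,200+y/4-.4)
for n,a,z in [("knob",(258,428),.194),("post",(67,318),.14),("blc",(50,70),.126),("brc",(372,48),.126),("pin",(358,315),.13),("frontbase",(412,328),.008),("brightlow",(400,62),.008),("bartip",(340,462),.133),("barstart",(77,350),.133)]:
    print(n,np.round(atz(*T(*a),z),4))
print("tri")
for n,a,b in [("knob?",(258,428),(523,70)),("post",(67,318),(512,285)),("blc",(50,70),(225,410)),("brc",(372,48),(86,192)),("pin",(358,315),(369,122)),("bartip",(340,462),(519,148))]:
    p,r=tri(T(*a),S(*b));print(n,np.round(p,4),np.round(r,1))
d=np.load("pics/top00.npy") if 0 else np.load("pics/top0.npy")
for n,a in [("knob",(258,425)),("post",(67,318)),("pin",(358,315)),("bar",(200,402))]:
    c,u,v=T(*a);z=d[int(v+.5),int(u+.5)];o,r=ray(c,u,v);print(n,np.round(o+r*z,4))
E
```

```text
knob [0.4532 0.2112 0.194 ]
post [0.5319 0.35   0.14  ]
blc [0.7092 0.3703 0.126 ]
brc [0.7224 0.1438 0.126 ]
pin [0.5321 0.1532 0.13  ]
frontbase [0.5345 0.124  0.008 ]
brightlow [0.7429 0.1324 0.008 ]
bartip [0.4318 0.165  0.133 ]
barstart [0.5106 0.3445 0.133 ]
tri
knob? [0.4537 0.2129 0.1827] [0.1 0.1]
post [0.5319 0.3516 0.1351] [0.5 0.5]
blc [0.7119 0.3723 0.118 ] [0.7 0.7]
brc [0.7243 0.1447 0.1174] [0.5 0.5]
pin [0.5322 0.1534 0.1282] [0. 0.]
bartip [0.4309 0.1702 0.0928] [1.8 1.8]
knob [0.4577 0.2209 0.1319]
post [0.5324 0.3513 0.135 ]
pin [0.5322 0.1533 0.1284]
bar [0.4738 0.2601 0.1338]
```

move_arm(plan=[0.026,-0.004,-0.022,0,0.026,-0.004,-0.022,0,0.026,-0.004,-0.022,0,0.026,-0.004,-0.022,0,0.026,-0.004,-0.022,0,0.026,-0.004,-0.022,0,0.026,-0.004,-0.022,0,0.026,-0.004,-0.022,0,0.026,-0.004,-0.022,0,0.026,-0.004,-0.022,0,0.026,-0.004,-0.022,0,0.026,-0.004,-0.022,0,0.026,-0.004,-0.022,0,0.026,-0.004,-0.022,0])

```text
time: 1.32
tcp_pos: [0.4528, 0.21, 0.2873]
ee_rot: [-90.0, 0.0, -18.2]
force: [0.6, -0.3, -0.1]
finger_gap: 0.0851
```

move_arm(plan=[0,0,0,7,0,0,0,7,0,0,0,7,0,0,0,7,0,0,0,7,0,0,0,7,0,0,0,7,0,0,0,7,0,0,0,7,0,0,0,7,0,0,0,7,0,0,0,7,0,0,0,6,0,0,0,6,0,0,0,0,0,0,0,0])

```text
time: 2.65
tcp_pos: [0.4523, 0.2115, 0.287]
ee_rot: [-90.0, -0.0, -114.0]
force: [0.4, -1.1, 0.1]
finger_gap: 0.0854
```

```bash
python3 - <<'E'
from h import *
import cv2
o=get_obs();print(o)
c=camera_params("wrist");p,d=grab_frame("wrist");cv2.imwrite("pics/w1.png",p[:,:,::-1]);np.save("pics/w1.npy",d)
np.savez("pics/w1.npz",K=c["K"],extrinsics=c["extrinsics"])
E
```

```text
{'time': 2.65, 'joint_pos': array([ 1.20333941e+01, -9.18025072e+00,  1.07383953e+02,  3.83296597e-04,
        8.18233171e+01,  3.60359221e+01]), 'joint_vel': array([ 0.02847448,  0.0441549 , -0.03964363,  0.01164579,  0.03265047,
       -0.20056307]), 'tau': array([ 3.00652564e-04, -2.67958921e+01, -3.35663259e+01,  2.09800469e-04,
        1.32617861e-03,  9.87466844e-02]), 'tcp_pos': array([0.45227379, 0.21154086, 0.28703665]), 'ee_rot': array([-9.00220723e+01, -1.55884966e-02, -1.14002580e+02]), 'force': array([ 0.37842661, -1.11028347,  0.08778775]), 'torque': array([-0.01403299, -0.0130688 ,  0.05746654]), 'finger_gap': 0.08539951407081589}
```

View pics/w1.png

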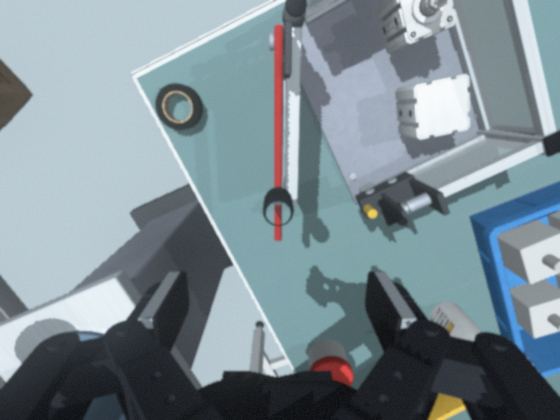

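```bash
python3 - <<'E'
import cv2
a=cv2.imread("pics/w1.png")[165:265,220:370];cv2.imwrite("pics/w1c.png",cv2.resize(a,None,fx=5,fy=5,interpolation=cv2.INTER_CUBIC))
a=cv2.imread("pics/w1.png")[0:110,240:340];cv2.imwrite("pics/w1d.png",cv2.resize(a,None,fx=5,fy=5,interpolation=cv2.INTER_CUBIC))
E
```

```text
(no output)
```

View pics/w1c.png

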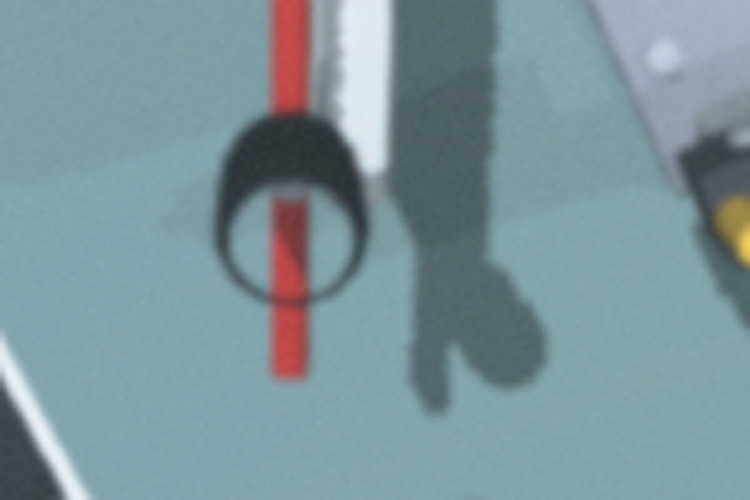

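View pics/w1d.png

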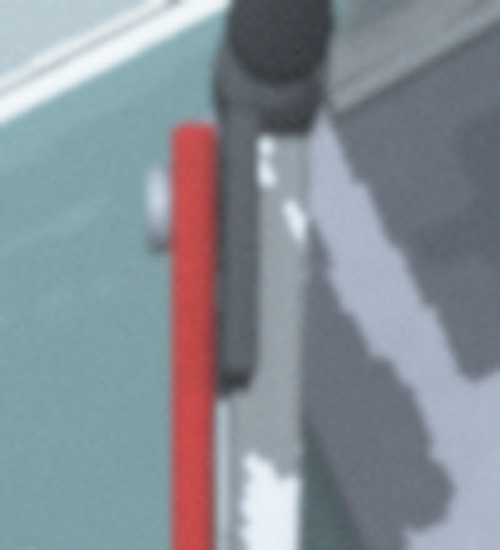

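```bash
python3 - <<'E'
from h import *
t=camera_params("top");w=dict(np.load("pics/w1.npz"))
P=[(278.3-.4,211.5-.4)]
print("at z", atz(w,277.9,211.1,.194))
print("tri",tri((w,277.9,211.1),(t,150+258/4-.4,160+428/4-.4)))
for n,u,v,z in [("tip",220+291/5-.4,165+378/5-.4,.133),("bar start",240+195/5-.4,125/5-.4,.133),("post",240+278/5-.4,35/5-.4,.14),("pin",371,212,.13)]: print(n,atz(w,u,v,z))
d=np.load("pics/w1.npy")
for u,v in [(278,194),(278,196),(278,230),(279,100)]:
    o,r=ray(w,u,v);print(u,v,o+r*d[v,u])
E
```

```text
at z [0.45584835 0.21439353 0.194     ]
tri (array([0.45414189, 0.2121793 , 0.1859401 ]), [np.float64(0.6899694658147716), np.float64(0.6899694658147347)])
tip [0.43479184 0.16666082 0.133     ]
bar start [0.51528518 0.34658158 0.133     ]
post [0.53201695 0.35135899 0.14      ]
pin [0.53392374 0.15543934 0.13      ]
278 194 [0.46050788 0.22461893 0.1830976 ]
278 196 [0.4606016  0.22489206 0.19028129]
278 230 [0.43965799 0.17713152 0.13326315]
279 100 [0.49151502 0.29193872 0.13235251]
```

move_arm(plan=[-0.0033,0,0.0018,0,0,0.02,0,0,0,0.02,0,0,0,0.02,0,0,0,0.02,0,0,0,0.02,0,0,0,0.02,0,0,0,0.0115,0,0,0,0,0,0,0,0,0,0])

```text
time: 3.53
tcp_pos: [0.4554, 0.2139, 0.1557]
ee_rot: [-90.0, -0.0, -114.1]
force: [0.5, -0.4, 0.2]
finger_gap: 0.0854
```

```bash
python3 - <<'E'
from h import *
import cv2
o=get_obs();print({k:np.round(o[k],4) for k in("time","tcp_pos","ee_rot","force","torque")})
c=camera_params("wrist");p,d=grab_frame("wrist");cv2.imwrite("pics/w2.png",p[:,:,::-1])
np.savez("pics/w2.npz",K=c["K"],extrinsics=c["extrinsics"])
E
```

```text
{'time': np.float64(3.5333), 'tcp_pos': array([0.4554, 0.2139, 0.1557]), 'ee_rot': array([-9.003350e+01, -2.250000e-02, -1.141219e+02]), 'force': array([ 0.498 , -0.425 ,  0.2342]), 'torque': array([ 0.0223,  0.0097, -0.0264])}
```

View pics/w2.png

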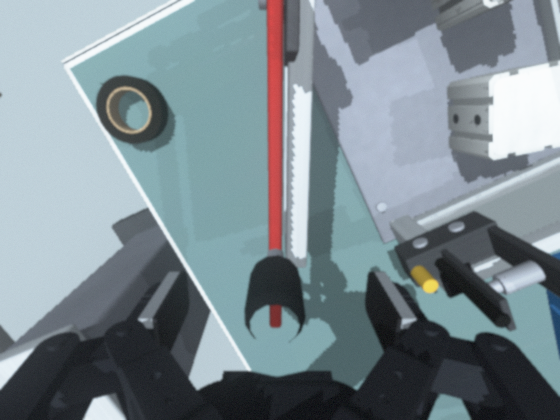

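```bash
python3 - <<'E'
from h import *
w=dict(np.load("pics/w2.npz"));w1=dict(np.load("pics/w1.npz"))
print(atz(w,275,322,.194),tri((w,275,322),(w1,277.9,211.1)), atz(w,424,271,.13),proj(w,[.4554,.2139,.1557+.0187]))
E
```

```text
[0.45609681 0.21403953 0.194     ] (array([0.45607881, 0.21445233, 0.19446309]), [np.float64(0.1884218912994101), np.float64(0.18842189129941295)]) [0.53388659 0.16536198 0.13      ] (np.float64(274.0044531530217), np.float64(295.10743651142496))
```

move_arm(plan=[0,0,0,0,0,0,0,0,0,0,0,0,0,0,0,0,0,0,0,0,0,0,0,0,0,0,0,0,0,0,0,0,0,0,0,0,0,0,0,0], fingers=-1, newtons=40)

```text
time: 4.42
tcp_pos: [0.4557, 0.2139, 0.1562]
ee_rot: [-90.0, 0.0, -114.1]
force: [-1.5, -1.2, 4.6]
finger_gap: 0.025
```

move_arm(plan=[-0.001,-0.003,0,0,-0.0012,-0.003,0,0,-0.0012,-0.003,0,0,-0.0013,-0.003,0,0,-0.0013,-0.003,0,0,-0.0014,-0.003,0,0,0,0,0,0,0,0,0,0])

```text
time: 5.08
tcp_pos: [0.4586, 0.2211, 0.1739]
ee_rot: [-90.0, 0.1, -114.1]
force: [1.7, 5.4, -6.2]
finger_gap: 0.0251
```

```bash
python3 - <<'E'
from h import *
import cv2
o=get_obs();print({k:np.round(o[k],4) for k in("time","tcp_pos","ee_rot","force","torque")})
c=camera_params("wrist");p,d=grab_frame("wrist");cv2.imwrite("pics/w3.png",p[:,:,::-1])
p,d=grab_frame("scene");cv2.imwrite("pics/s3.png",cv2.resize(p[190:330,240:430,::-1],None,fx=4,fy=4,interpolation=cv2.INTER_CUBIC))
E
```

```text
{'time': np.float64(5.0833), 'tcp_pos': array([0.4586, 0.2211, 0.1739]), 'ee_rot': array([-8.999780e+01,  6.430000e-02, -1.141414e+02]), 'force': array([ 1.723 ,  5.374 , -6.1823]), 'torque': array([ 0.5254, -0.1272,  0.0661])}
```

View pics/w3.png

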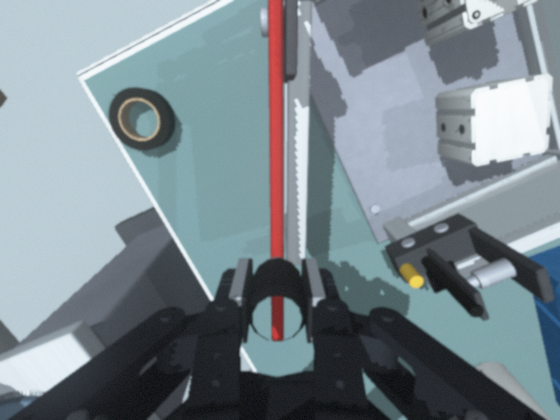

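View pics/s3.png

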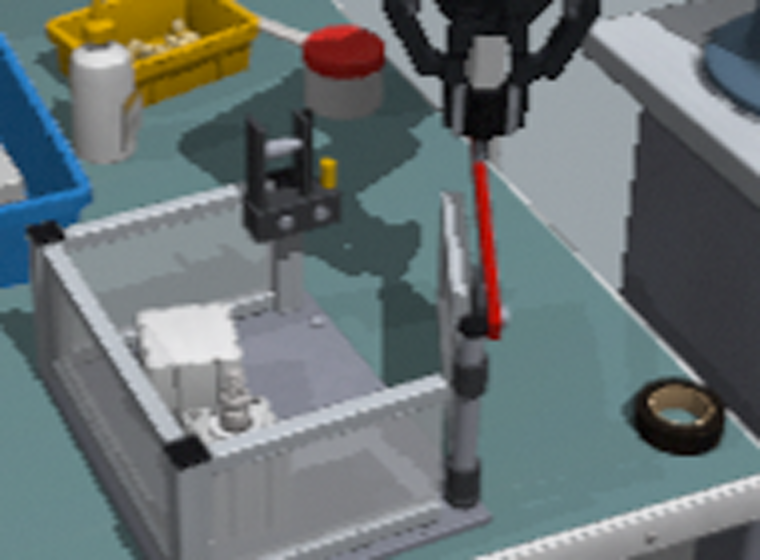

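move_arm(plan=[0.0005,0,0.004,-1.5,0.0005,0,0.008,-3,0.0005,0,0.008,-3,0.0005,0,0.008,-3,0.0005,0,0.008,-3,0.0005,0,0.008,-3,0.0005,0,0.008,-3,0.0003,0,0.004,-1.5,0,0,0,0,0,0,0,0])

```text
time: 6.02
tcp_pos: [0.5111, 0.2032, 0.1735]
ee_rot: [-90.0, 0.1, -93.2]
force: [1.3, 5.7, -6.1]
finger_gap: 0.0248
```

```bash
python3 - <<'E'
from h import *
import cv2
o=get_obs();print({k:np.round(o[k],4) for k in("time","tcp_pos","ee_rot","force","torque")})
c=camera_params("wrist");p,d=grab_frame("wrist");cv2.imwrite("pics/w4.png",p[:,:,::-1])
np.savez("pics/w4.npz",K=c["K"],extrinsics=c["extrinsics"])
p,d=grab_frame("scene");cv2.imwrite("pics/s4.png",cv2.resize(p[190:330,240:430,::-1],None,fx=4,fy=4,interpolation=cv2.INTER_CUBIC))
E
```

```text
{'time': np.float64(6.0167), 'tcp_pos': array([0.5111, 0.2032, 0.1735]), 'ee_rot': array([-90.0451,   0.0941, -93.1519]), 'force': array([ 1.3127,  5.7454, -6.1243]), 'torque': array([ 0.7287, -0.1869,  0.1267])}
```

View pics/w4.png

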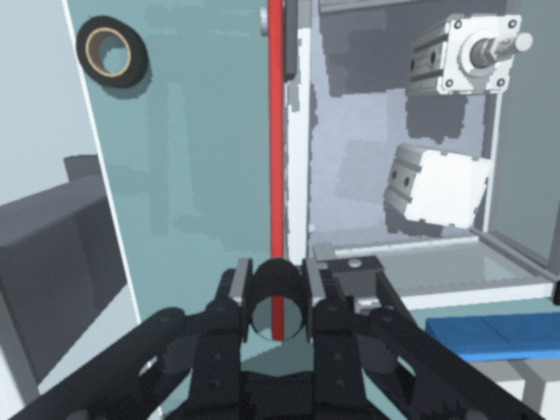

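View pics/s4.png

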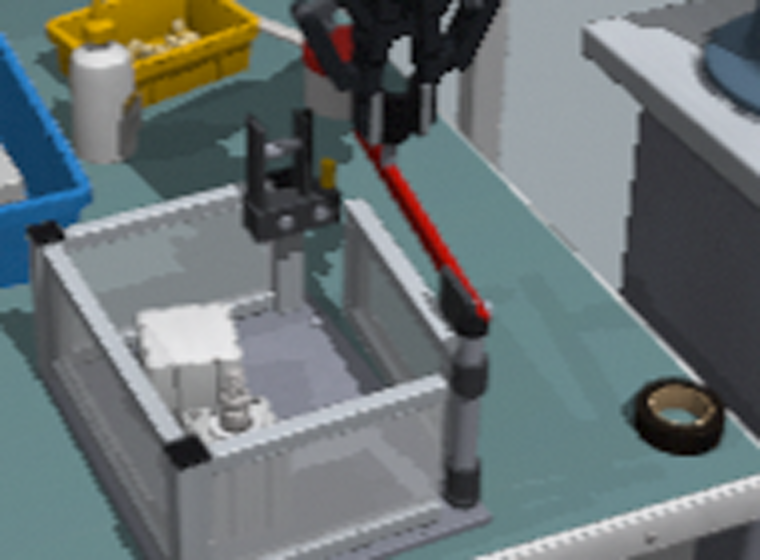

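move_arm(plan=[0.0001,0,0.001,-0.38,0.0001,0,0.001,-0.38,0,0,0,0,0,0,0,0])

```text
time: 6.45
tcp_pos: [0.5129, 0.203, 0.1736]
ee_rot: [-90.0, 0.1, -92.4]
force: [0.0, 6.9, -6.3]
finger_gap: 0.0248
```

move_arm(plan=[0.0001,0,0.001,-0.38,0.0001,0,0.001,-0.38,0,0,0,0,0,0,0,0])

```text
time: 6.78
tcp_pos: [0.5149, 0.2027, 0.1736]
ee_rot: [-90.0, 0.1, -91.6]
force: [1.1, 6.0, -6.7]
finger_gap: 0.0251
```

move_arm(plan=[0.0001,0,0.001,-0.38,0.0001,0,0.001,-0.38,0,0,0,0,0,0,0,0])

```text
time: 7.12
tcp_pos: [0.5168, 0.2025, 0.1735]
ee_rot: [-90.0, 0.1, -90.9]
force: [0.4, 6.5, -7.2]
finger_gap: 0.025
```

move_arm(plan=[0.0001,0,0.001,-0.38,0.0001,0,0.001,-0.38,0,0,0,0,0,0,0,0])

```text
time: 7.45
tcp_pos: [0.5188, 0.2023, 0.1735]
ee_rot: [-90.0, 0.1, -90.1]
force: [1.1, 6.2, -6.7]
finger_gap: 0.0252
```

move_arm(plan=[0.0001,0,0.001,-0.38,0.0001,0,0.001,-0.38,0,0,0,0,0,0,0,0])

```text
time: 7.78
tcp_pos: [0.5208, 0.2021, 0.1735]
ee_rot: [-90.0, 0.1, -89.4]
force: [0.0, 6.1, -5.6]
finger_gap: 0.0249
```

move_arm(plan=[0.0001,0,0.001,-0.38,0.0001,0,0.001,-0.38,0,0,0,0,0,0,0,0])

```text
time: 8.12
tcp_pos: [0.5228, 0.202, 0.1735]
ee_rot: [-90.0, 0.1, -88.6]
force: [-0.0, 6.6, -6.3]
finger_gap: 0.0254
```

move_arm(plan=[0.0001,0,0.001,-0.38,0.0001,0,0.001,-0.38,0,0,0,0,0,0,0,0])

```text
time: 8.45
tcp_pos: [0.5248, 0.2019, 0.1734]
ee_rot: [-90.0, 0.1, -87.8]
force: [0.5, 7.0, -7.0]
finger_gap: 0.0248
```

move_arm(plan=[0.0001,0,0.001,-0.38,0.0001,0,0.001,-0.38,0,0,0,0,0,0,0,0])

```text
time: 8.78
tcp_pos: [0.5268, 0.2018, 0.1735]
ee_rot: [-90.0, 0.1, -87.1]
force: [0.6, 6.8, -6.0]
finger_gap: 0.0251
```

move_arm(plan=[0.0001,0,0.001,-0.38,0.0001,0,0.001,-0.38,0,0,0,0,0,0,0,0])

```text
time: 9.12
tcp_pos: [0.5288, 0.2017, 0.1735]
ee_rot: [-90.0, 0.1, -86.3]
force: [0.3, 6.7, -6.3]
finger_gap: 0.0249
```

move_arm(plan=[0.0001,0,0.001,-0.38,0.0001,0,0.001,-0.38,0,0,0,0,0,0,0,0])

```text
time: 9.45
tcp_pos: [0.5307, 0.2017, 0.1734]
ee_rot: [-90.1, 0.1, -85.6]
force: [0.1, 6.6, -5.5]
finger_gap: 0.0252
```

move_arm(plan=[0.0001,0,0.001,-0.38,0.0001,0,0.001,-0.38,0,0,0,0,0,0,0,0])

```text
time: 9.78
tcp_pos: [0.5327, 0.2016, 0.1734]
ee_rot: [-90.1, 0.1, -84.8]
force: [0.4, 6.4, -6.8]
finger_gap: 0.0243
```

move_arm(plan=[0.0001,0,0.001,-0.38,0.0001,0,0.001,-0.38,0,0,0,0,0,0,0,0])

```text
time: 10.12
tcp_pos: [0.5347, 0.2017, 0.1734]
ee_rot: [-90.1, 0.1, -84.0]
force: [-0.3, 7.0, -6.4]
finger_gap: 0.0249
```

move_arm(plan=[0.0001,0,0.001,-0.38,0.0001,0,0.001,-0.38,0,0,0,0,0,0,0,0])

```text
time: 10.45
tcp_pos: [0.5361, 0.2017, 0.1733]
ee_rot: [-90.1, 0.1, -83.3]
force: [-3.8, 6.5, -3.9]
finger_gap: 0.0252
```

move_arm(plan=[0,0,0.0005,-0.19,0,0,0.0005,-0.19,0,0,0,0,0,0,0,0])

```text
time: 10.78
tcp_pos: [0.5367, 0.2017, 0.1733]
ee_rot: [-90.2, 0.1, -82.9]
force: [-5.1, 6.1, -2.9]
finger_gap: 0.025
```

move_arm(plan=[0,0,0.0008,-0.25,0,0,0.0007,-0.25,0,0,0,0,0,0,0,0])

```text
time: 11.12
tcp_pos: [0.5375, 0.2017, 0.1733]
ee_rot: [-90.3, 0.1, -82.4]
force: [-9.2, 3.5, -1.1]
finger_gap: 0.0254
```

```bash
python3 - <<'E'
from h import *
import cv2
o=get_obs();print({k:np.round(o[k],4) for k in("time","tcp_pos","ee_rot","force","torque")})
p,d=grab_frame("wrist");cv2.imwrite("pics/w5.png",p[:,:,::-1])
p,d=grab_frame("scene");cv2.imwrite("pics/s5.png",cv2.resize(p[190:330,240:430,::-1],None,fx=4,fy=4,interpolation=cv2.INTER_CUBIC))
p,d=grab_frame("top");cv2.imwrite("pics/t5.png",cv2.resize(p[160:310,150:280,::-1],None,fx=4,fy=4,interpolation=cv2.INTER_CUBIC))
E
```

```text
{'time': np.float64(11.1167), 'tcp_pos': array([0.5375, 0.2017, 0.1733]), 'ee_rot': array([-90.3304,   0.1166, -82.4492]), 'force': array([-9.2278,  3.4653, -1.0532]), 'torque': array([ 0.6224,  0.8743, -0.4145])}
```

View pics/w5.png

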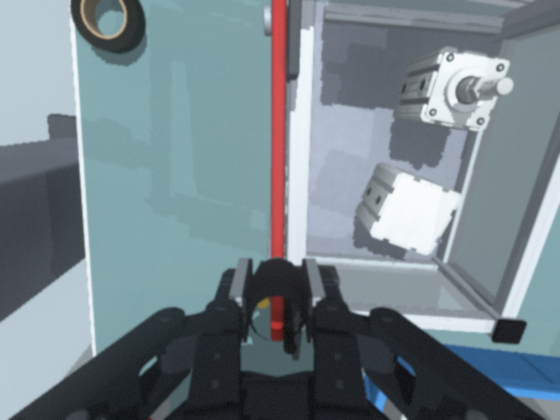

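View pics/s5.png

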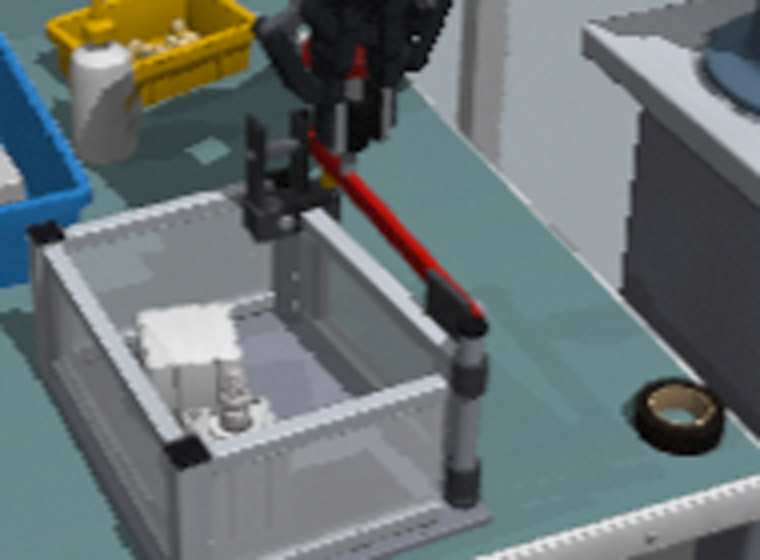

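View pics/t5.png

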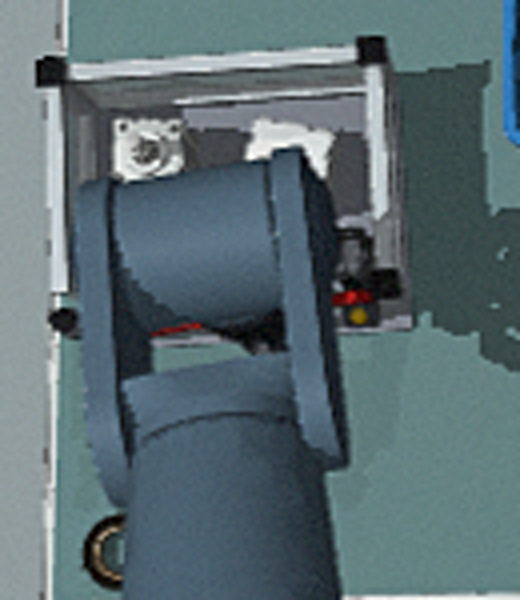

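move_arm(plan=[0,0,0.0006,-0.1,0,0,0,0,0,0,0,0])

```text
time: 11.52
tcp_pos: [0.5377, 0.2017, 0.1733]
ee_rot: [-90.4, 0.1, -82.3]
force: [-10.6, 3.7, -1.4]
finger_gap: 0.0247
```

move_arm(plan=[0.0007,0.0015,0,0,0.0007,0.0015,0,0,0.0006,0.0015,0,0,0.0006,0.0015,0,0,0,0,0,0])

```text
time: 11.93
tcp_pos: [0.5383, 0.1992, 0.1687]
ee_rot: [-90.4, 0.1, -82.3]
force: [-13.0, 2.8, 5.7]
finger_gap: 0.0251
```

move_arm(plan=[0.0006,0.0015,-0.0004,0,0.0006,0.0015,-0.0003,0,0.0006,0.0015,0,0,0,0,0,0])

```text
time: 12.27
tcp_pos: [0.5383, 0.1971, 0.1645]
ee_rot: [-90.3, 0.1, -82.3]
force: [-12.8, 1.5, 6.1]
finger_gap: 0.0249
```

move_arm(plan=[0.0005,0.0015,0,0,0.0005,0.0015,-0.0002,0,0.0005,0.0015,0,0,0,0,0,0])

```text
time: 12.6
tcp_pos: [0.5386, 0.1951, 0.1602]
ee_rot: [-90.3, 0.0, -82.3]
force: [-11.8, -1.0, 7.4]
finger_gap: 0.025
```

Going down freely behind the pin; on to the stop.

move_arm(plan=[0.0005,0.0015,0,0,0.0005,0.0015,-0.0002,0,0.0003,0.001,0,0,0,0,0,0])

```text
time: 12.93
tcp_pos: [0.5388, 0.1936, 0.1564]
ee_rot: [-90.3, 0.0, -82.3]
force: [-11.3, -1.5, 8.5]
finger_gap: 0.0253
```

move_arm(plan=[0.0002,0.0008,0,0,0,0.0005,0,0,0,0,0,0])

```text
time: 13.18
tcp_pos: [0.5391, 0.1934, 0.156]
ee_rot: [-90.2, -0.0, -82.3]
force: [-13.4, -1.0, 12.0]
finger_gap: 0.025
```

move_arm(plan=[0,0,-0.0005,0,0,0,-0.0005,0,0,-0.0004,-0.0005,0,0,-0.0004,-0.0005,0,0,0,0,0])

```text
time: 13.6
tcp_pos: [0.5379, 0.1934, 0.1561]
ee_rot: [-90.1, 0.0, -82.4]
force: [-5.3, -0.0, 5.9]
finger_gap: 0.0249
```

move_arm(plan=[0,0,-0.0005,0,0,0,-0.0005,0,0,0,-0.0005,0,0,0,0,0])

```text
time: 13.93
tcp_pos: [0.5376, 0.1934, 0.1561]
ee_rot: [-89.9, 0.0, -82.3]
force: [-2.5, 2.0, 6.7]
finger_gap: 0.0248
```

move_arm(plan=[0,0,0,0,0,0,0,0,0,0,0,0,0,0,0,0,0,0,0,0,0,0,0,0,0,0,0,0,0,0,0,0], fingers=0.1)

```text
time: 14.6
tcp_pos: [0.5368, 0.193, 0.1542]
ee_rot: [-90.0, -0.0, -82.3]
force: [0.8, -0.4, -0.4]
finger_gap: 0.0469
```

```bash
python3 - <<'E'
from h import *
import cv2
o=get_obs();print({k:np.round(o[k],4) for k in("time","tcp_pos","ee_rot","force","torque","finger_gap")})
p,d=grab_frame("wrist");cv2.imwrite("pics/w6.png",p[:,:,::-1])
p,d=grab_frame("scene");cv2.imwrite("pics/s6.png",cv2.resize(p[190:330,240:430,::-1],None,fx=4,fy=4,interpolation=cv2.INTER_CUBIC))
E
```

```text
{'time': np.float64(14.6), 'tcp_pos': array([0.5368, 0.193 , 0.1542]), 'ee_rot': array([-9.00022e+01, -5.00000e-03, -8.22896e+01]), 'force': array([ 0.799 , -0.3686, -0.3567]), 'torque': array([-0.0077,  0.0153,  0.0009]), 'finger_gap': np.float64(0.0469)}
```

View pics/w6.png

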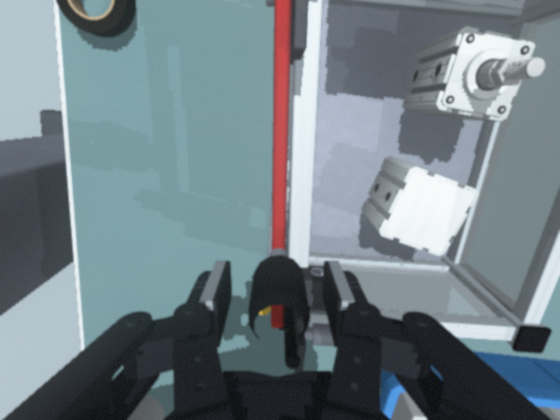

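View pics/s6.png

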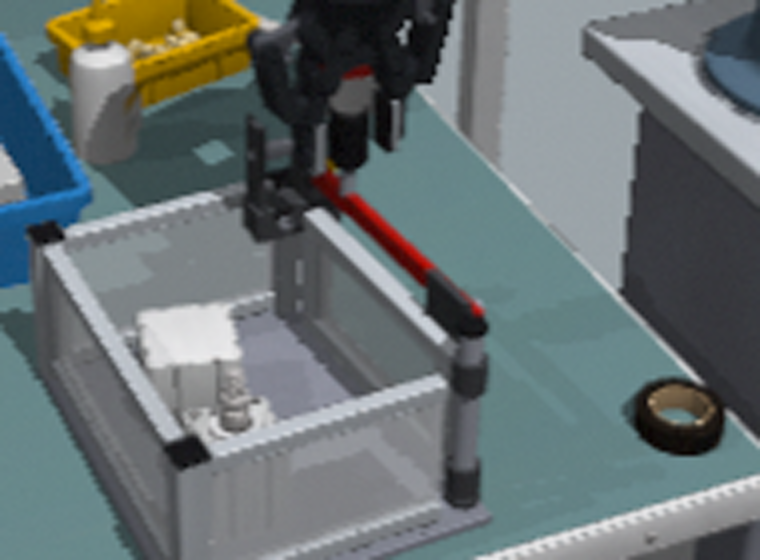

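move_arm(plan=[0,-0.005,0,0,0,-0.01,0,0,0,-0.015,0,0,0,-0.02,0,0,0,-0.02,0,0,0,-0.02,0,0,0,-0.02,0,0,0,-0.02,0,0,0,-0.02,0,0,0,0,0,0,0,0,0,0])

```text
time: 15.62
tcp_pos: [0.5374, 0.1932, 0.3064]
ee_rot: [-89.8, 0.0, -82.3]
force: [0.1, 0.0, -1.0]
finger_gap: 0.0472
```

move_arm(plan=[0,0,-0.02,0,0,0,-0.03,0,0,0,-0.03,0,0,0,-0.03,0,0,0,-0.02,0,0,0,0,0,0,0,0,0])

```text
time: 16.2
tcp_pos: [0.407, 0.1756, 0.3033]
ee_rot: [-90.1, -0.0, -82.3]
force: [0.1, -0.1, 0.2]
finger_gap: 0.047
```

```bash
python3 - <<'E'
from h import *
import cv2
o=get_obs();print({k:np.round(o[k],4) for k in("time","tcp_pos","ee_rot","force","torque","finger_gap")})
p,d=grab_frame("wrist");cv2.imwrite("pics/w7.png",p[:,:,::-1])
p,d=grab_frame("scene");cv2.imwrite("pics/s7.png",cv2.resize(p[190:330,240:430,::-1],None,fx=4,fy=4,interpolation=cv2.INTER_CUBIC))
E
```

```text
{'time': np.float64(16.2), 'tcp_pos': array([0.407 , 0.1756, 0.3033]), 'ee_rot': array([-9.00516e+01, -3.00000e-03, -8.22778e+01]), 'force': array([ 0.1153, -0.1305,  0.2465]), 'torque': array([ 0.0332, -0.0223, -0.0478]), 'finger_gap': np.float64(0.047)}
```

View pics/w7.png

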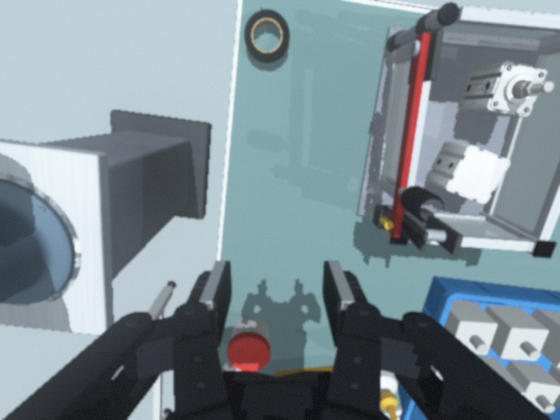

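View pics/s7.png

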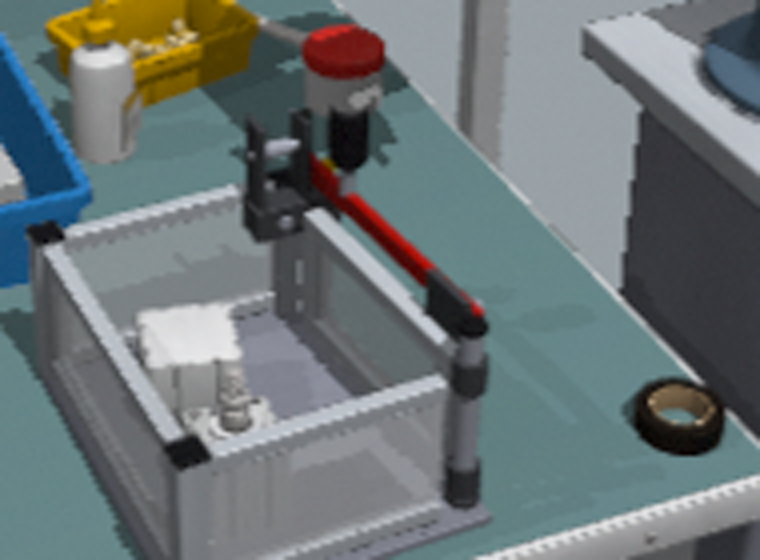

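```bash
python3 - <<'E'
from h import *
c=camera_params("wrist");p,d=grab_frame("wrist")
for u,v in [(424,50),(415,110),(407,170),(401,212),(399,225)]:
    m=[]
    for du in(-1,0,1):
        o,r=ray(c,u+du,v);q=o+r*d[v,u+du];m.append(q)
    print(p[v,u],np.round(np.median(m,0),4))
E
```

```text
[183  67  67] [0.5235 0.3242 0.1337]
[195  76  77] [0.53  0.273 0.133]
[196 111 113] [0.5381 0.2154 0.1327]
[107  48  51] [0.5431 0.1702 0.132 ]
[85 35 35] [0.5449 0.156  0.1337]
```

```bash
python3 -c "
from bench import *
print(close_job(),get_obs()['time'])"
```

```text
the job is handed in; nothing more can be done
the job is handed in; nothing more can be done
```

The gate is shut and latched, and I handed the job in at about 16 s on the robot's clock. I took the knob from above at 40 N and lifted the bar about 0.13 rad. I swung the gate shut in slow steps until the bar met the buffer and pressed to about 10.6 N at the knob. Then I lowered the bar behind the pin onto its stop, let go and drew the gripper clear.

**Last checks:**
- **Held by the pin:** as I eased off, the tool stopped following its commands, which shows the pin was holding the bar. After I let go the bar stayed behind the pin.
- **Bar fully down:** the wrist depth readings put the bar's top level at 132–134 mm over its whole length; fully down should be 133 mm.
- **Arm clear:** the force on the tool read about 0 N, and the last pictures show nothing else moved.

**What disagreed or was off:**
- **Catch position:** the pin stood roughly 12 mm farther into the pen than drawn. The pictures and the touch agreed on this. The bar's measured distance from the pin differed from the expected one by about 3 mm, close to the camera error.
- **Push while lowering:** it ran between 11 and 13.4 N at the knob, peaking as the bar reached its stop. That is slightly over the 9 to 13 N band, but about 11 N at the catch by my estimate, under the 16 N ramming limit.
- **Tilt:** the moves cannot tilt the tool, so the knob turned between the pads instead.

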